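Shim the sagging griddle level

TASK

The countertop griddle has lost the rubber foot at its front right corner (seen from the robot), so that corner has sunk onto the bare stud. Set the round bull's-eye level gently on the griddle plate, then slide the white wedge, thin end first, under the front edge just beside that stud and push it in, slowly and gently, until the bubble rests inside the small ring. The wedge alone should raise the corner: do not lift, lean on or shove the griddle, leave the level on the plate and the wedge under its load, and disturb nothing else.

Things in the scene. Friction and masses are not known exactly. Their poses are not given: they have to be found in the camera images.
- griddle: Electric griddle, 2 to 2.6 kg, loose: light metal chassis 220 (x) x 300 (y) x 42 mm, dark plate on top. Origin: centre of the chassis underside; x to the back (front edge at x = -110 mm), y left, z up. Three rubber feet, 22 mm across, at (-85, 125), (85, 125), (85, -125) mm, worn alike, hold the underside 14 to 18 mm off the table; how high differs each time. Knob at the front, y = +105 mm.
- plate_centre (a point): Centre of the top of the flat dark griddle plate, 56 mm above the chassis underside; axes as the chassis'. The plate, 208 x 288 mm, has a guard 8 mm high along both sides and one 24 mm high along the back, none at the front. It lies on its tabs up to 0.035 rad out of parallel with the chassis, high at the front right; how much differs each time: only the level tells.
- front_edge (a point): Where the wedge goes in: on the lower front edge of the chassis, 95 mm right of the middle, 37 mm left of the stud; axes as the chassis'. Raising it tips the griddle about the line through the front left and back right feet, 144 mm away. At first the edge is 6 to 7 mm off the table here; a level plate needs 9 to 17 mm. The griddle bears on the wedge with 2 to 6 N; pushing it in takes 4 to 12 N.
- stud (a point): Lower end of the bare stud (10 mm across, nut 18 mm) at the low front right corner, where the foot is missing; it sticks out 7 mm and stands on the table at first; the plate then leans to this corner by 0.012 to 0.07 rad. If the wedge is driven on past a level plate, the back left foot lands, the wedge jams and the force to push it doubles: too far.
- wedge: White hard plastic wedge, 100 g, 110 mm long, 30 mm wide. Origin: middle of its flat underside; x to the thin end, z up. 4 mm thick at the thin end (x = +55 mm), growing evenly to 20 mm at x = -31 mm (slope 0.186); then a flat heel, 24 mm long and 20 mm thick, to x = -55 mm: hold or push it there. Two ribs on the slope carry the load. Friction keeps it where it is left.
- wedge_tip (a point): Middle of the wedge's thin end, on its underside; axes as the wedge's.
- level: Round bull's-eye spirit level, 100 g: steel housing of 50 mm diameter, 22 mm high, open to view from above. Origin: centre of its underside, z up; it can be held across the diameter in any direction.
- level_ring (a point): Centre of the small black ring (inside diameter 14.2 mm, line 1.4 mm broad) on the vial floor of the level, 19 mm above the level's underside; axes as the level's.
- bubble (a point): Centre of the pale bubble, 10.4 mm across, in the level's green vial. It floats to the highest place: it lies off the ring's centre towards the higher side, by 0.45 mm for each 0.001 rad of tilt, until it stops at the rim 10 to 14 mm out (0.022 to 0.031 rad). It takes about half a second to settle after a movement.
- bubble_roll (a joint): Reading of the bubble across the level's own y axis in rad, minus the tilt of the level about its own x axis: positive, the bubble lies off towards the level's -y; 0 is centred; stops at +-0.022.
- bubble_pitch (a joint): Reading of the bubble along the level's own x axis in rad, minus the tilt of the level about its own y axis: positive, the bubble lies off towards the level's +x; 0 is centred; stops at +-0.022.
- small_dish: Bystander: small cream dish with a green topping, 90 mm across, 21 mm high, on the left. Origin: centre of its underside.
- cup: Bystander: white plastic cup with a handle and orange inside, 83 mm across, 84 mm high, on the right near the table's front. Origin: centre of its underside.
- timer: Bystander: round white kitchen timer with a blue knob, 72 mm across, 37 mm high, to the right of the griddle. Origin: centre of its underside.
Not all that is in view belongs to the job. There is more than one size of the level; the job needs the middle-sized.

How it is judged:
By the outcome, as a careful person would: the job done as asked, in the order asked, and still so for the second after the job is handed in, with the robot touching nothing.
It also fails if it takes over 67 s, if anything falls off the work surface, if the arm or the gripper's body presses on something with over 40 N, if the wrist force passes 120 N, or if a joint passes its speed limit or range.

ROBOT

A 6-joint arm with a two-finger parallel gripper is mounted at the origin on a cart in front of the work surface, level with it; the furniture and walls round the work are solid. World frame = base frame: x ahead of the robot, y to its left, z up, the work surface at z = 0. Lengths are in mm, angles in rad, forces in N, time in s.
With the tool pointing down it reaches from about 350 to 850 mm from the base axis. Payload 8.1 kg.
Tool frame: the origin (TCP) lies on the centre line of the jaws, within the pads' length; the fingertips stand 8 mm ahead of it and the grasp point (between the pads) lies 11 mm behind it; z points along the fingers, y is the direction in which the jaws open and shut (so a half turn about z gives the same grasp; the last joint's range is limited). The gripper opens to 93 mm and grips with 3 to 60 N. Pads are 15 mm wide; open, the fingers measure 128 mm over their backs; the gripper's body (75 mm by 188 mm) begins 65 mm behind the grasp point.
Start: joints at [-1.219, 0.13, 1.488, -0, 1.523, -0.085], TCP at [253.845, -543.662, 226.635] pointing down, gripper open.
Joint ranges: [-2.96, 2.96], [-0.89, 2.26], [0.02, 2.5], [-1.34, 4.48], [0, 2.73], [-2.66, 2.66]. Speed limits (rad/s): [2.39, 2.39, 2.79, 3.14, 3.14, 3.14].

INTERFACE

Orientations are given as a 3x3 rotation matrix whose columns are the frame's x, y, z axes.
In Python, from bench import r, eyes gives the robot as it stands.
- The arm moves only by the shell command python3 -m pendant 'ROWS' [OPENING] [FORCE]. ROWS is a JSON object of lists of equal length, an entry for each row: "slide": the shift along the tool's x, y, z normalised to -1 to 1, where 1 is 0.03 m, a list of three; "dr": the turn, a rotation vector about the tool's x, y, z normalised to -1 to 1, where 1 is 0.12 rad, a list of three. In form: {"slide": [[dx, dy, dz], ...], "dr": [[wx, wy, wz], ...]}. A call has 1 to 8 rows; each row shifts and turns the commanded pose from where the row before left it, along the tool's axes as they then stand; what a row does not reach is not made up. A row lasts 1/12 s, in which the tool goes at most 41.7 mm and 7.16 degrees, less where a joint would pass 70% of its speed; a pose out of reach is approached as far as the arm can. A call with a number of a shift or a turn outside -1 to 1 is refused whole. A call with a gripper value outside its range is refused whole. OPENING is the opening, from 0 (shut) to 1 (fully open), set as the call begins (- or left out, the last holds). The fingers move at their own pace and stop on an object; FORCE is the grip in N (left out, the last holds). Time passes only in rows, so rows that do not move let the fingers close. It gives the time, the measured TCP pose, the force and the opening at its end, in the units of the state.
- r.state(): the state, without advancing time (a new reading comes with each control period).
- eyes.grab_frame(name): name is "side" or "top" or "wrist"; returns the picture (400x640x3 uint8, red, green, blue); there is no depth.
- eyes.get_calibration(name): a dict with "fx", "fy", "cx", "cy" (pixels), "position" and "orientation" of the camera in the world; the wrist camera has in their place "mount" (4x4, takes a point from camera to tool coordinates, whose origin is the TCP and whose axes are the flange's). Camera axes: x right, y up, looking along -z (the intrinsics and any distortion apply to the point x, -y, -z); pixel columns grow to the right and rows downward; lengths in mm; the calibration is good to about 2 mm. A picture is of the moment at which its call begins: read the wrist's pose just before it. get_calibration takes no time and is no camera call.
- r.sign_off(): hands the job in, once; it reports no verdict.
The state is a dict: "time_s": time; "joint_positions": joint angles; "dq": joint speeds; "effort": joint torques, N m; "tcp_pos": TCP position; "tcp_rot": TCP orientation; "wrist_force": force on the tool from outside, world axes, zero at the start; "moment": the same for the moment, N m; "opening": finger opening in mm.
Only numpy, scipy, OpenCV 4.12 (cv2) and the standard library are available. Lean on these libraries where they do the work, as an engineer would, in place of code of your own. Each camera call takes 0.05 s, during which the arm holds its last target.

## Working session

There is one attempt and no reset: what is moved stays moved. The work goes in short steps, Python scripts to look and compute and a shell command to move; the robot and the scene stay as the last step left them, time stands still between calls to the robot, and variables do not carry over. Pictures are saved under pics/ and viewed, and the job is handed in when it is done.

```bash
ls; mkdir -p pics
python3 - <<'E'
from bench import r, eyes
import cv2
s=r.state()
for k,v in s.items(): print(k,v)
for n in ("side","top","wrist"):
    im=eyes.grab_frame(n); cv2.imwrite(f"pics/{n}0.png",im[:,:,::-1])
    print(n,eyes.get_calibration(n))
E
```

```text
pics
time_s 0.0
joint_positions [-1.21938138e+00  1.31113254e-01  1.48926436e+00  1.28132793e-05
  1.52298244e+00 -8.54319097e-02]
dq [ 2.63702972e-05  6.36886609e-04 -1.45049738e-07 -1.49391960e-03
  1.25516789e-04  2.03148730e-03]
effort [-4.46054764e-04 -5.59829879e+01 -4.91766715e+01  7.68404338e-02
  3.53247975e-02 -1.83717116e-04]
tcp_pos [ 253.67144889 -543.14216359  225.6242362 ]
tcp_rot [[ 9.06090525e-01  4.23083449e-01 -5.96368266e-04]
 [ 4.23083837e-01 -9.06089012e-01  1.66378997e-03]
 [ 1.63559264e-04 -1.75985810e-03 -9.99998438e-01]]
wrist_force [ 0.23866884  0.43366475 -0.75495735]
moment [ 0.011842   -0.02816367 -0.0843437 ]
opening 92.79570815124094
side {'fx': 449.03755875738887, 'fy': 449.03755875738887, 'cx': 320.4234662321213, 'cy': 202.05733425055095, 'position': array([322.22631963, 919.07752496, 690.55355041]), 'orientation': array([[-0.96874279,  0.15742238, -0.1917175 ],
       [-0.24803963, -0.62624277,  0.73911862],
       [-0.00370789,  0.76356937,  0.64571516]])}
top {'fx': 364.4508053990459, 'fy': 364.4508053990459, 'cx': 321.9735822238491, 'cy': 199.49671176724968, 'position': array([358.37247209, -21.48365871, 914.79296454]), 'orientation': array([[-0.02164925,  0.98542962, -0.16870024],
       [-0.99976495, -0.0211429 ,  0.00479741],
       [ 0.0011607 ,  0.16876444,  0.98565573]])}
wrist {'fx': 322.69785561089964, 'fy': 322.69785561089964, 'cx': 313.66859148703526, 'cy': 201.11420452381805, 'mount': array([[ 6.70562968e-04,  9.60812201e-01,  2.77199322e-01,
         7.61109657e+01],
       [ 9.99999717e-01, -7.38742248e-04,  1.41521944e-04,
         3.27962757e-01],
       [ 3.40754861e-04,  2.77199149e-01, -9.60812425e-01,
        -1.58080630e+02],
       [ 0.00000000e+00,  0.00000000e+00,  0.00000000e+00,
         1.00000000e+00]])}
```

View pics/top0.png

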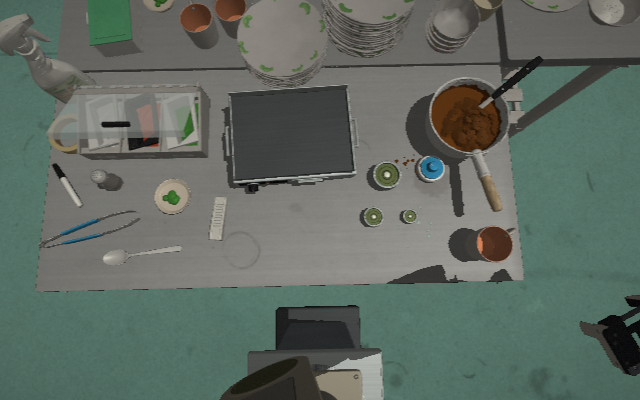

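View pics/side0.png

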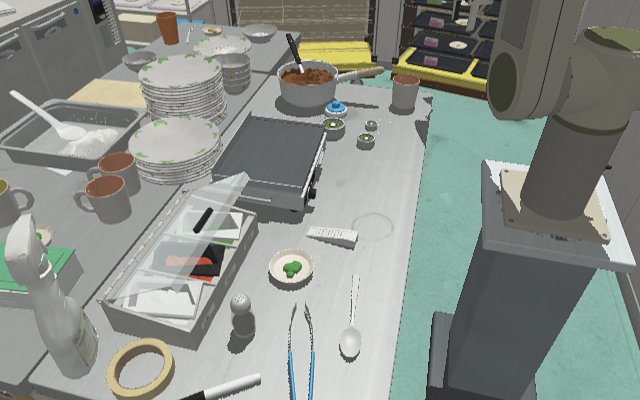

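View pics/wrist0.png

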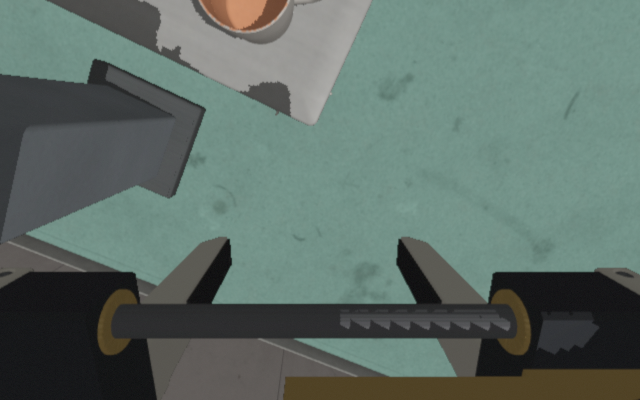

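```bash
cat > h.py <<'E'
import numpy as np, cv2
from bench import r, eyes
def cam(name, st=None):
    c=eyes.get_calibration(name)
    K=(c["fx"],c["fy"],c["cx"],c["cy"])
    if name=="wrist":
        st=st or r.state(); M=np.array(c["mount"]); R=np.array(st["tcp_rot"])
        return K, R@M[:3,3]+np.array(st["tcp_pos"]), R@M[:3,:3]
    return K,np.array(c["position"]),np.array(c["orientation"])
def ray(C,uv):
    K,p,R=C; d=R@np.array([(uv[0]-K[2])/K[0],-(uv[1]-K[3])/K[1],-1.]); return p,d/np.linalg.norm(d)
def onz(C,uv,z):
    p,d=ray(C,uv); return p+d*(z-p[2])/d[2]
def proj(C,P):
    K,p,R=C; q=R.T@(np.array(P)-p); return np.array([K[2]+K[0]*q[0]/-q[2],K[3]-K[1]*q[1]/-q[2]])
def tri(CA,a,CB,b):
    p,d=ray(CA,a);q,e=ray(CB,b); t=np.linalg.lstsq(np.c_[d,-e],q-p,rcond=None)[0]
    A=p+d*t[0];B=q+e*t[1]; return (A+B)/2,np.linalg.norm(A-B)
def snap(name,tag):
    st=r.state(); im=eyes.grab_frame(name)[:,:,::-1].copy(); cv2.imwrite(f"pics/{name}{tag}.png",im); np.save(f"pics/{name}{tag}.npy",np.r_[st["tcp_pos"],np.array(st["tcp_rot"]).ravel()]); return cam(name,st),im
def load(name,tag):
    v=np.load(f"pics/{name}{tag}.npy"); return cam(name,dict(tcp_pos=v[:3],tcp_rot=v[3:].reshape(3,3))),cv2.imread(f"pics/{name}{tag}.png")
E
python3 - <<'E'
from h import *
im=cv2.imread("pics/top0.png")
a=cv2.resize(im[140:250,340:460],None,fx=5,fy=5,interpolation=cv2.INTER_CUBIC)
b=cv2.resize(im[180:250,190:260],None,fx=5,fy=5,interpolation=cv2.INTER_CUBIC)
cv2.imwrite("pics/c1.png",a);cv2.imwrite("pics/c2.png",b)
C=cam("top")
for n,uv in dict(big=(386,174),mid=(373,216),small=(409,216)).items():
    print(n,onz(C,uv,22).round(), [np.round(np.linalg.norm(onz(C,(uv[0]+1,uv[1]),22)-onz(C,uv,22)),2)])
for n,uv in dict(tip=(221,198),heel=(214,239),fl=(239,187),fr=(355,179)).items(): print(n,onz(C,uv,10).round())
for n,uv in dict(cup=(495,243),timer=(431,168),dish=(172,196)).items(): print(n,onz(C,uv,20).round())
E
```

```text
big [ 573. -188.   22.] [np.float64(2.52)]
mid [ 467. -151.   22.] [np.float64(2.47)]
small [ 465. -240.   22.] [np.float64(2.47)]
tip [523. 228.  10.]
heel [420. 243.  10.]
fl [550. 184.  10.]
fr [ 564. -111.   10.]
cup [ 395. -446.   20.]
timer [ 586. -303.   20.]
dish [528. 348.  20.]
```

View pics/c1.png

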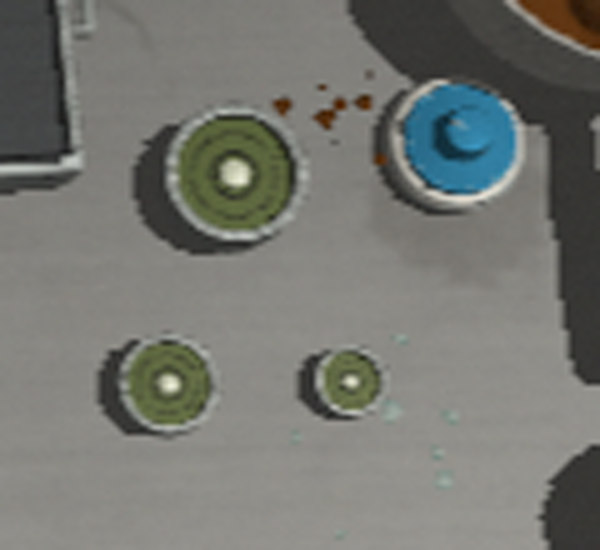

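View pics/c2.png

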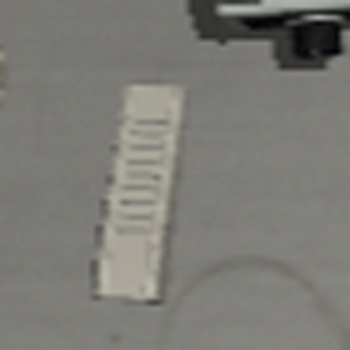

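Candidates for the level are the big one at (386,174), about 65 mm across, the middle one at (373,216), about 49 mm, and the small one at (409,216), about 35 mm. The middle one fits the stated 50 mm, and the crop confirms it. The wedge is at (218,218), with its plain heel towards the robot.

```bash
python3 -m pendant '{"slide":[[0,0,0],[0,0,0],[0,0,0],[0,0,0],[0.4,-1,0],[0.5,-1,0],[0.5,-1,0],[0.5,-1,0]],"dr":[[0,0,0.91],[0,0,0.91],[0,0,0.91],[0,0,0.91],[0,0,0],[0,0,0],[0,0,0],[0,0,0]]}' 0.8 10
python3 -m pendant '{"slide":[[0.6,-1,0],[0.6,-1,0],[0.6,-1,0],[0.6,-1,0.2],[0.6,-1,0.4],[0.6,-1,0.4],[0.6,-1,0.4],[0.6,-1,0.4]],"dr":[[0,0,0],[0,0,0],[0,0,0],[0,0,0],[0,0,0],[0,0,0],[0,0,0],[0,0,0]]}'
```

```text
time_s: 0.82
tcp_pos: [311.0, -422.3, 226.1]
tcp_rot: [[1.0, -0.001, -0.0], [-0.001, -1.0, 0.001], [-0.0, -0.001, -1.0]]
wrist_force: [1.0, 0.2, -0.4]
opening: 74.3
time_s: 1.48
tcp_pos: [455.3, -182.0, 172.1]
tcp_rot: [[1.0, -0.0, 0.0], [-0.0, -1.0, -0.0], [0.0, 0.0, -1.0]]
wrist_force: [0.0, -0.3, 0.2]
opening: 74.4
```

Run:
```python
from h import *
C,im=snap("wrist","1")
hsv=cv2.cvtColor(im,cv2.COLOR_BGR2HSV)
m=cv2.inRange(hsv,(25,60,40),(50,255,200))
n,l,s,c=cv2.connectedComponentsWithStats(m)
for i in range(1,n):
    if s[i][4]>200: 
        u=s[i][0]+s[i][2]/2;v=s[i][1]+s[i][3]/2
        print(s[i],(u,v),onz(C,(u,v),19).round(1), s[i][2]*np.linalg.norm(onz(C,(u,v),19)-onz(C,(u+1,v),19)))
print(r.state()["tcp_pos"])
```

```text
[ 289   24   67   73 3211] (np.float64(322.5), np.float64(60.5)) [ 572.3 -190.4   19. ] 59.727261557061794
[ 263  157   41   40 1138] (np.float64(283.5), np.float64(177.0)) [ 466.5 -153.    19. ] 40.27887257938797
[362 162  28  28 529] (np.float64(376.0), np.float64(176.0)) [ 467.6 -243.8   19. ] 27.479102560519483
[ 456.57434061 -176.43429215  169.26390452]
```

View pics/wrist1.png

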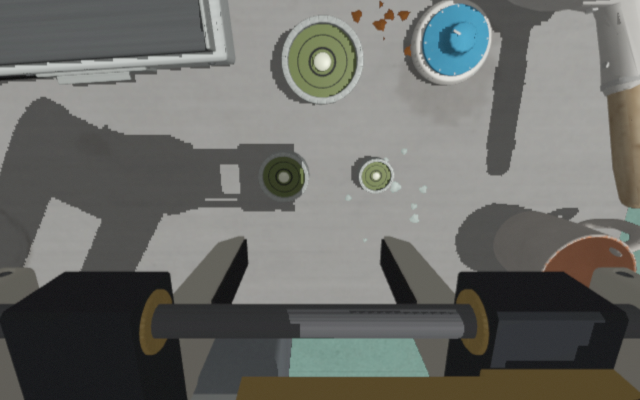

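The middle level shows at (283,177) with its bubble centred. The big one is at (322,60) and the small one at (376,176). Now over it and down.

```bash
python3 -m pendant '{"slide":[[0.15,-0.3,0.5],[0.15,-0.4,0.8],[0,0,0.8],[0,0,0.7],[0,0,0],[0,0,0]],"dr":[[0,0,0],[0,0,0],[0,0,0],[0,0,0],[0,0,0],[0,0,0]]}'
```

```text
time_s: 2.03
tcp_pos: [462.6, -162.2, 87.6]
tcp_rot: [[1.0, 0.0, -0.003], [0.0, -1.0, 0.001], [-0.003, -0.001, -1.0]]
wrist_force: [-0.2, -0.4, 0.8]
opening: 74.3
```

Run:
```python
from h import *
C,im=snap("wrist","2")
print(r.state()["tcp_pos"])
for z in (22,):
  print(proj(C,(467,-152,z)))
```

```text
[ 463.76921925 -162.84929538   89.16816035]
[298.86535013 210.53657775]
```

View pics/wrist2.png

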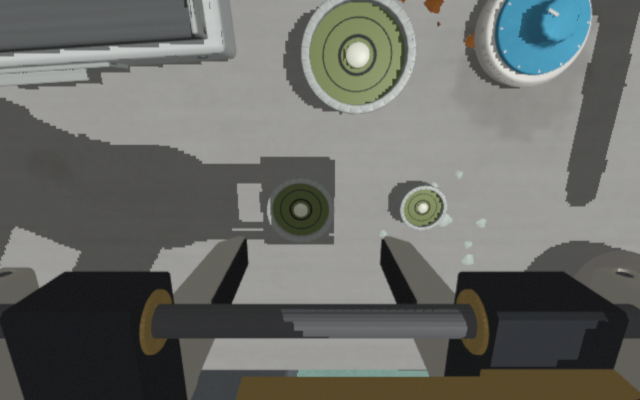

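```bash
python3 -m pendant '{"slide":[[0.1,-0.32,0],[0,0,0.7],[0,0,0.7],[0,0,0.6],[0,0,0.3],[0,0,0.2],[0,0,0],[0,0,0]],"dr":[[0,0,0],[0,0,0],[0,0,0],[0,0,0],[0,0,0],[0,0,0],[0,0,0],[0,0,0]]}'
python3 -m pendant '{"slide":[[0,0,0],[0,0,0],[0,0,0],[0,0,0],[0,0,0]],"dr":[[0,0,0],[0,0,0],[0,0,0],[0,0,0],[0,0,0]]}' 0.4 15
```

```text
time_s: 2.75
tcp_pos: [467.7, -153.3, 14.7]
tcp_rot: [[1.0, -0.0, 0.001], [-0.0, -1.0, -0.001], [0.001, 0.001, -1.0]]
wrist_force: [0.3, -0.3, 0.2]
opening: 74.2
time_s: 3.17
tcp_pos: [467.2, -153.2, 14.2]
tcp_rot: [[1.0, -0.0, 0.001], [-0.0, -1.0, -0.0], [0.001, 0.0, -1.0]]
wrist_force: [-0.4, -0.5, 2.3]
opening: 49.7
```

```bash
python3 -m pendant '{"slide":[[0,0,-0.4],[0,0,-0.8],[0,0,-0.8],[0,0,-0.8],[0,0,-0.8],[0,0,-0.4],[0,0,0]],"dr":[[0,0,0],[0,0,0],[0,0,0],[0,0,0],[0,0,0],[0,0,0],[0,0,0]]}'
python3 - <<'E'
from h import *
C,im=snap("top","1")
cv2.imwrite("pics/t1c.png",cv2.resize(im[70:210,215:375],None,fx=5,fy=5,interpolation=cv2.INTER_CUBIC)[:600])
E
```

```text
time_s: 3.75
tcp_pos: [469.0, -154.0, 137.6]
tcp_rot: [[1.0, -0.0, 0.006], [0.0, -1.0, -0.003], [0.006, 0.003, -1.0]]
wrist_force: [-0.3, -0.1, 0.5]
opening: 49.2
```

View pics/t1c.png

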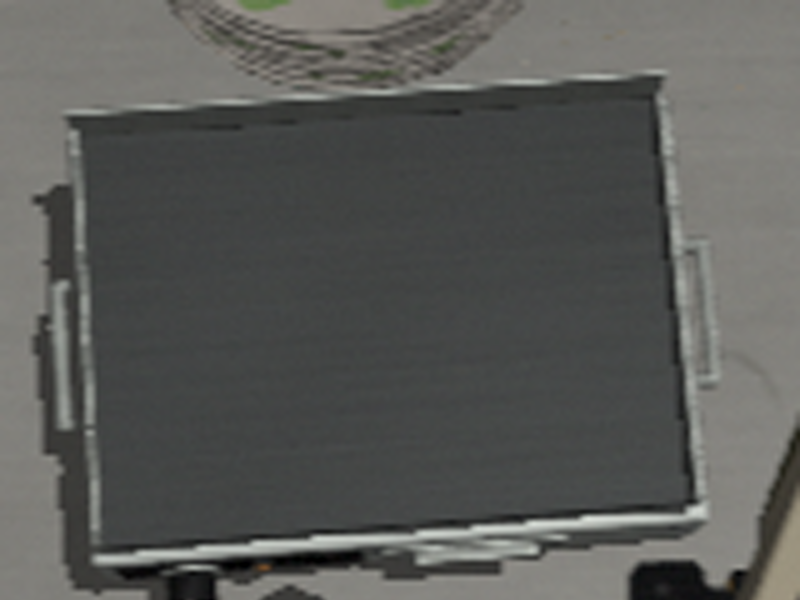

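Run:
```python
from h import *
C=cam("top")
P=[onz(C,(215+u/5,70+v/5),z) for u,v,z in ((100,548,72),(697,510,70),(80,133,72),(658,98,72))]
for p in P: print(p.round(1))
fl,fr,bl,br=P
c=sum(P)/4; print("centre",c.round(1)); print("yaw front",np.arctan2(-(fl-fr)[0],(fl-fr)[1]),"back",np.arctan2(-(bl-br)[0],(bl-br)[1]),"left",np.arctan2(*(bl-fl)[1::-1]),"right",np.arctan2(*(br-fr)[1::-1]))
print([np.linalg.norm(a-b).round() for a,b in((fl,fr),(bl,br),(fl,bl),(fr,br))])
```

```text
[554.8 179.3  72. ]
[ 567.8 -104.3   70. ]
[764.7 193.   72. ]
[777.1 -92.5  72. ]
centre [666.1  43.9  71.5]
yaw front 0.04561142641971343 back 0.0435611419990109 left 0.06543745496681852 right 0.05635250875650297
[np.float64(284.0), np.float64(286.0), np.float64(210.0), np.float64(210.0)]
```

```bash
python3 -m pendant '{"slide":[[0.5,-0.6,0],[0.9,-1,0],[0.9,-1,0],[0.9,-1,0],[0.9,-1,0],[0.9,-1,0],[0.8,-1,0],[0.4,-0.5,0]],"dr":[[0,0,0],[0,0,0],[0,0,0],[0,0,0],[0,0,0],[0,0,0],[0,0,0],[0,0,0]]}'
python3 -m pendant '{"slide":[[0,0,0],[0,0,0.3],[0,0,0.4],[0,0,0.3],[0,0,0.1],[0,0,0],[0,0,0]],"dr":[[0,0,0],[0,0,0],[0,0,0],[0,0,0],[0,0,0],[0,0,0],[0,0,0]]}'
```

```text
time_s: 4.47
tcp_pos: [653.3, 63.8, 130.6]
tcp_rot: [[1.0, 0.002, -0.003], [0.002, -1.0, 0.001], [-0.003, -0.001, -1.0]]
wrist_force: [0.3, -0.1, -0.7]
opening: 49.7
time_s: 5.05
tcp_pos: [652.3, 59.2, 100.1]
tcp_rot: [[1.0, -0.001, -0.001], [-0.001, -1.0, -0.0], [-0.001, 0.0, -1.0]]
wrist_force: [-0.5, 0.1, -0.6]
opening: 49.3
```

```bash
python3 -m pendant '{"slide":[[0,0,0.1],[0,0,0.1],[0,0,0.06],[0,0,0]],"dr":[[0,0,0],[0,0,0],[0,0,0],[0,0,0]]}'
python3 -m pendant '{"slide":[[0,0,0.04],[0,0,0.03],[0,0,0]],"dr":[[0,0,0],[0,0,0],[0,0,0]]}'
```

```text
time_s: 5.38
tcp_pos: [652.6, 59.9, 92.5]
tcp_rot: [[1.0, -0.0, -0.0], [-0.0, -1.0, -0.0], [-0.0, 0.0, -1.0]]
wrist_force: [0.9, 0.3, -2.0]
opening: 49.4
time_s: 5.63
tcp_pos: [652.8, 60.0, 90.6]
tcp_rot: [[1.0, 0.0, -0.0], [0.0, -1.0, 0.0], [-0.0, -0.0, -1.0]]
wrist_force: [-0.0, 0.3, -1.2]
opening: 49.5
```

Run:
```python
from h import *
C,im=snap("side","3")
uv=proj(C,(652,59,75)); u,v=uv.astype(int); print(uv)
cv2.imwrite("pics/s3c.png",cv2.resize(im[v-60:v+40,u-80:u+70],None,fx=5,fy=5,interpolation=cv2.INTER_CUBIC))
print(r.state()["wrist_force"],r.state()["tcp_pos"])
```

```text
[277.89078038 152.70014053]
[ 0.790063   -0.46890408 -0.40269274] [652.80330695  60.0140214   90.65172721]
```

View pics/s3c.png

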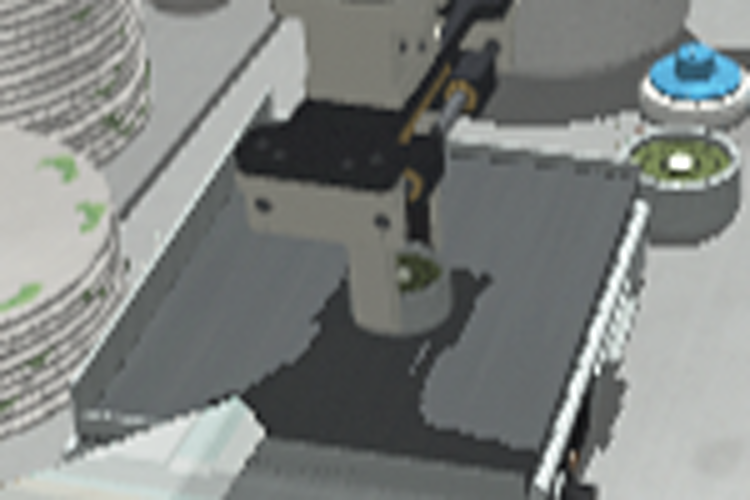

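```bash
for i in 1; do python3 -m pendant '{"slide":[[0,0,0.03],[0,0,0.03],[0,0,0]],"dr":[[0,0,0],[0,0,0],[0,0,0]]}'; done; python3 -m pendant '{"slide":[[0,0,0.03],[0,0,0]],"dr":[[0,0,0],[0,0,0]]}'
```

```text
time_s: 5.93
tcp_pos: [652.9, 59.9, 88.9]
tcp_rot: [[1.0, 0.0, 0.0], [0.0, -1.0, -0.0], [0.0, 0.0, -1.0]]
wrist_force: [0.3, 0.6, -0.3]
opening: 49.8
time_s: 6.1
tcp_pos: [653.0, 60.0, 88.6]
tcp_rot: [[1.0, 0.0, 0.0], [0.0, -1.0, 0.0], [0.0, -0.0, -1.0]]
wrist_force: [-2.1, 0.3, 4.0]
opening: 49.4
```

```bash
python3 -m pendant '{"slide":[[0,0,0],[0,0,0],[0,0,0]],"dr":[[0,0,0],[0,0,0],[0,0,0]]}' 0.75
python3 -m pendant '{"slide":[[0,0,-0.3],[0,0,-0.5],[-0.5,0.4,-0.9],[-0.8,0.6,-0.8],[-0.8,0.6,0],[-0.3,0.2,0],[0,0,0]],"dr":[[0,0,0],[0,0,0],[0,0,0],[0,0,0],[0,0,0],[0,0,0],[0,0,0]]}'
python3 - <<'E'
from h import *
C,im=snap("wrist","4")
print(r.state()["tcp_pos"],r.state()["wrist_force"])
C,im=snap("top","4")
u,v=proj(C,(653,60,95)).astype(int);print(u,v)
cv2.imwrite("pics/t4c.png",cv2.resize(im[v-20:v+20,u-30:u+30],None,fx=10,fy=10,interpolation=cv2.INTER_CUBIC))
E
```

```text
time_s: 6.35
tcp_pos: [652.8, 59.9, 87.9]
tcp_rot: [[1.0, -0.0, -0.0], [-0.0, -1.0, -0.0], [-0.0, 0.0, -1.0]]
wrist_force: [0.4, 1.0, 0.1]
opening: 65.2
time_s: 6.93
tcp_pos: [579.9, 4.5, 164.5]
tcp_rot: [[1.0, -0.002, 0.001], [-0.002, -1.0, -0.001], [0.001, 0.001, -1.0]]
wrist_force: [0.1, 0.6, 0.6]
opening: 70.2
[580.69239582   5.32813943 164.12947545] [ 0.24620706  0.2788335  -0.04549781]
284 135
```

View pics/wrist4.png

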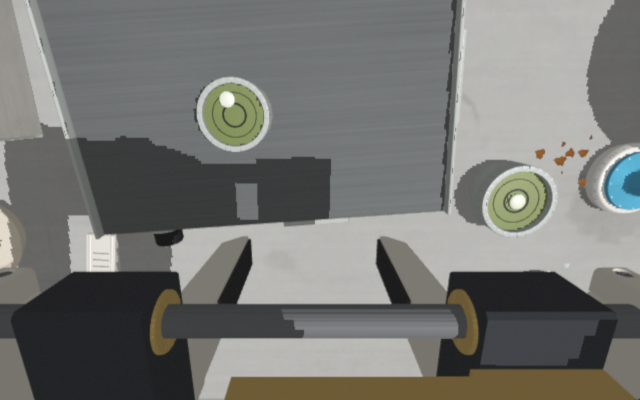

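View pics/t4c.png

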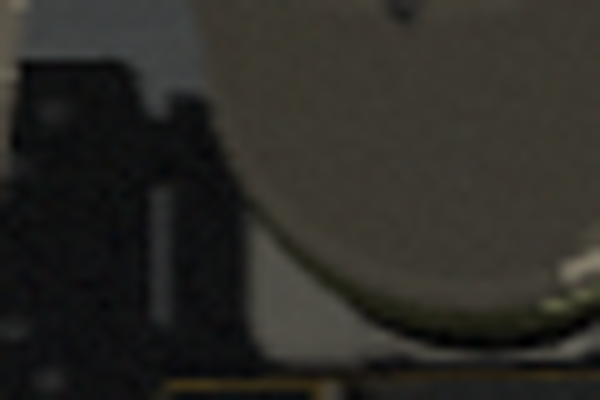

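The level stands on the plate at wrist pixel (234,115). Its bubble sits at (227,100), near the rim on the back-left side, as expected. Next is the wedge.

```bash
python3 -m pendant '{"slide":[[-0.4,-0.5,0],[-0.8,-1,0],[-0.8,-1,0],[-0.8,-1,0],[-0.8,-1,0],[-0.8,-1,0],[-0.6,-1,0.2],[-0.4,-0.9,0.3]],"dr":[[0,0,0],[0,0,0],[0,0,0],[0,0,0],[0,0,0],[0,0,0],[0,0,0],[0,0,0]]}' 0.7
python3 -m pendant '{"slide":[[0,-0.2,0.3],[0,0,0.2],[0,0,0],[0,0,0]],"dr":[[0,0,0.6],[0,0,0.6],[0,0,0],[0,0,0]]}'
python3 - <<'E'
from h import *
C,im=snap("wrist","5")
print(r.state()["tcp_pos"])
C,im=snap("top","5")
u,v=proj(C,(653,60,95)).astype(int);print(u,v)
cv2.imwrite("pics/t5c.png",cv2.resize(im[v-20:v+20,u-30:u+30],None,fx=10,fy=10,interpolation=cv2.INTER_CUBIC))
E
```

```text
time_s: 7.7
tcp_pos: [418.0, 230.7, 149.0]
tcp_rot: [[1.0, 0.001, 0.002], [0.001, -1.0, 0.001], [0.002, -0.001, -1.0]]
wrist_force: [1.2, 0.3, 0.1]
opening: 65.3
time_s: 8.03
tcp_pos: [418.7, 234.6, 132.8]
tcp_rot: [[0.99, -0.14, -0.001], [-0.14, -0.99, -0.0], [-0.001, 0.0, -1.0]]
wrist_force: [-0.6, -1.2, -1.2]
opening: 64.8
[419.11667205 234.34292799 133.22662506]
284 135
```

View pics/wrist5.png

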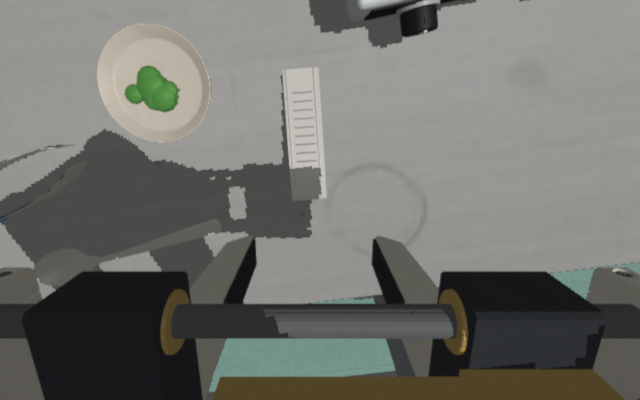

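View pics/t5c.png

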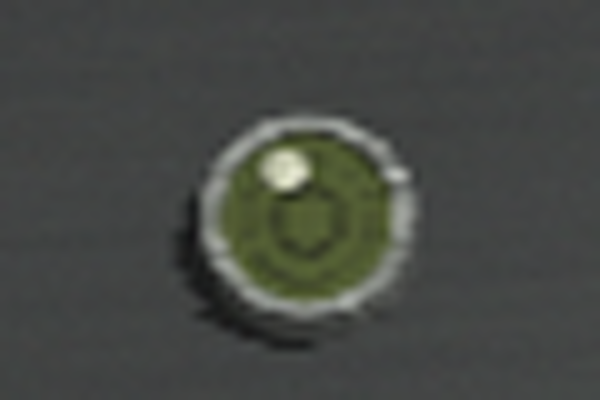

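Run:
```python
from h import *
C,im=load("wrist","5")
cv2.imwrite("pics/w5c.png",cv2.resize(im[55:215,260:350],None,fx=3.7,fy=3.7,interpolation=cv2.INTER_CUBIC))
```

```text
(no output)
```

View pics/w5c.png

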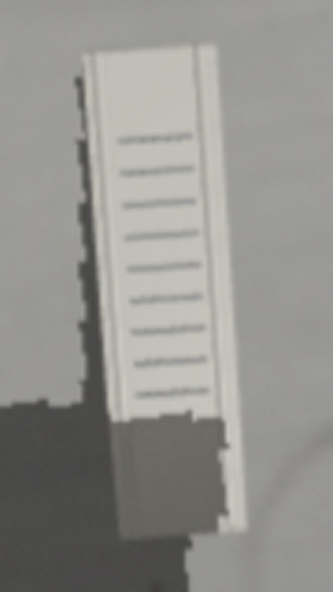

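Run:
```python
from h import *
im=cv2.imread("pics/side0.png")
cv2.imwrite("pics/s0c.png",cv2.resize(im[215:255,295:370],None,fx=8,fy=8,interpolation=cv2.INTER_CUBIC))
C,_=load("wrist","5")
f=lambda u,v:(260+u/3.7,55+v/3.7)
tl,tr=onz(C,f(83,53),4),onz(C,f(217,45),4); hl,hr=onz(C,f(122,538),20),onz(C,f(246,530),20)
for z in (20,10,0): print(onz(C,f(122,538),z).round(1),onz(C,f(246,530),z).round(1))
print(tl.round(1),tr.round(1)); t=(tl+tr)/2;h=(hl+hr)/2; d=(t-h)[:2]; print(t.round(1),h.round(1),np.linalg.norm(d),np.arctan2(d[1],d[0]))
CT=cam("top")
for uv,z in (((209.4,239.4),20),((221.4,240),20),((216,197),4),((226.8,197.6),4)): print(onz(CT,uv,z).round(1))
```

```text
[419.9 251.8  20. ] [417.8 222.6  20. ]
[417.2 252.9  10. ] [414.9 222.5  10. ]
[414.4 253.9   0. ] [412.1 222.5   0. ]
[528.2 244.4   4. ] [525.6 214.5   4. ]
[526.9 229.4   4. ] [418.8 237.2  20. ] 108.34272273810764 -0.07161407415018399
[418.5 251.4  20. ]
[416.4 222.   20. ]
[526.5 242.8   4. ]
[524.3 215.4   4. ]
```

View pics/s0c.png

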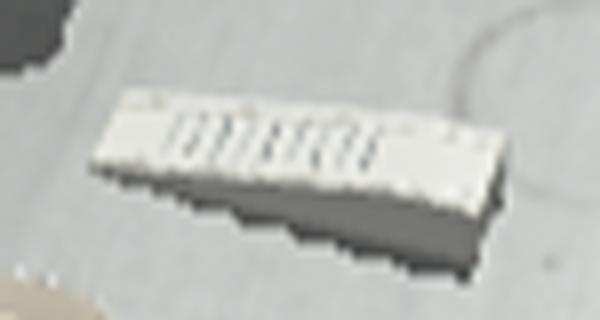

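Confirmed: the thick end faces the robot. The wedge's yaw is -0.07, its heel end is at (418,237) and its tip at (526,229).

```bash
python3 -m pendant '{"slide":[[0,0,0],[0.29,-0.09,0.6],[0,0,0.9],[0,0,0.9],[0,0,0.8],[0,0,0.5],[0,0,0.3],[0,0,0]],"dr":[[0,0,-0.6],[0,0,0],[0,0,0],[0,0,0],[0,0,0],[0,0,0],[0,0,0],[0,0,0]]}'
python3 -m pendant '{"slide":[[0,0,0.04],[0,0,0],[0,0,0]],"dr":[[0,0,0],[0,0,0],[0,0,0]]}'
```

```text
time_s: 8.8
tcp_pos: [426.7, 235.2, 11.4]
tcp_rot: [[0.997, -0.072, -0.003], [-0.072, -0.997, -0.001], [-0.003, 0.001, -1.0]]
wrist_force: [-0.4, -0.8, 0.5]
opening: 65.2
time_s: 9.05
tcp_pos: [429.0, 236.5, 13.4]
tcp_rot: [[0.997, -0.072, 0.002], [-0.072, -0.997, 0.001], [0.002, -0.001, -1.0]]
wrist_force: [0.3, -0.0, 0.1]
opening: 65.2
```

```bash
python3 -m pendant '{"slide":[[0,0,0],[0,0,0],[0,0,0],[0,0,0],[0,0,0],[0,0,0]],"dr":[[0,0,0],[0,0,0],[0,0,0],[0,0,0],[0,0,0],[0,0,0]]}' 0.2 20
```

```text
time_s: 9.55
tcp_pos: [427.7, 236.1, 11.9]
tcp_rot: [[0.997, -0.072, -0.0], [-0.072, -0.997, 0.0], [-0.0, -0.0, -1.0]]
wrist_force: [0.3, 1.8, 2.1]
opening: 29.9
```

```bash
python3 -m pendant '{"slide":[[0,0,-0.3],[0,0,-0.6],[-0.4,0,-0.4],[-0.4,0,0],[0,0,0],[0,0.5,0],[0,0.9,0],[0,1,0]],"dr":[[0,0,0],[0,0,0],[0,0,-0.5],[0,0,-0.5],[0,0,0],[0,0,0],[0,0,0],[0,0,0]]}'
python3 -m pendant '{"slide":[[0,1,0],[0,1,0],[0,1,0],[0,1,0],[0,1,0],[0.1,1,0],[0.1,0.9,0],[0,0.6,0]],"dr":[[0,0,0],[0,0,0],[0,0,0],[0,0,0],[0,0,0],[0,0,0],[0,0,0],[0,0,0]]}'
python3 -m pendant '{"slide":[[0,0.1,0],[0,0,0],[0,0,0]],"dr":[[0,0,0],[0,0,0],[0,0,0]]}'
python3 - <<'E'
from h import *
C,im=snap("wrist","6"); print(r.state()["tcp_pos"])
C,im=snap("top","6")
cv2.imwrite("pics/t6c.png",cv2.resize(im[90:250,240:400],None,fx=3.7,fy=3.7,interpolation=cv2.INTER_CUBIC))
E
```

```text
time_s: 10.22
tcp_pos: [407.2, 164.9, 50.9]
tcp_rot: [[0.999, 0.048, -0.0], [0.048, -0.999, 0.0], [-0.0, -0.0, -1.0]]
wrist_force: [0.6, -0.0, -1.0]
opening: 30.1
time_s: 10.88
tcp_pos: [424.5, -62.0, 51.1]
tcp_rot: [[0.999, 0.045, 0.001], [0.045, -0.999, -0.001], [0.0, 0.001, -1.0]]
wrist_force: [0.4, -0.7, -0.9]
opening: 30.1
time_s: 11.13
tcp_pos: [423.9, -62.0, 50.6]
tcp_rot: [[0.999, 0.046, -0.001], [0.046, -0.999, 0.001], [-0.001, -0.001, -1.0]]
wrist_force: [0.7, 0.3, -0.9]
opening: 30.1
[423.85439994 -61.55706712  50.58397002]
```

View pics/wrist6.png

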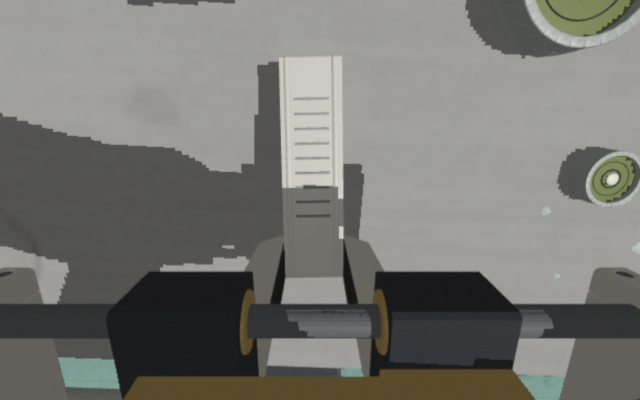

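View pics/t6c.png

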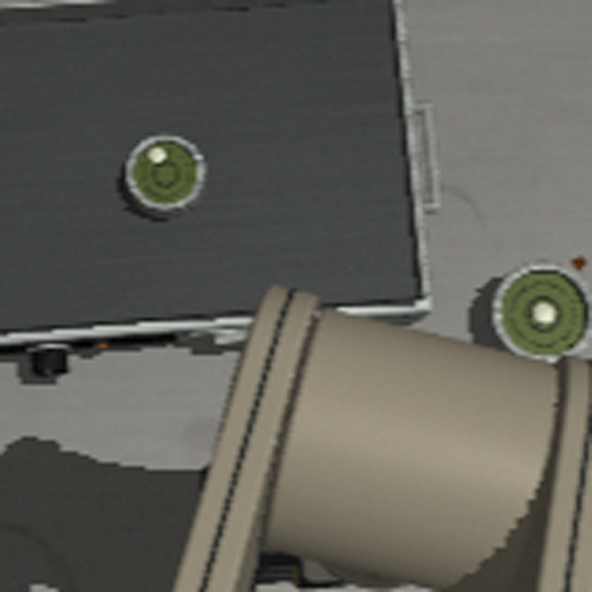

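Run:
```python
from h import *
C,_=load("wrist","6"); t=onz(C,(311,57),42.6); v=np.load("pics/wrist6.npy"); print("tip",t.round(1),"in tool",(v[3:].reshape(3,3).T@(t-v[:3])).round(1))
C,im=load("wrist","4")
for uv in ((450,213),(103,235)):print(onz(C,uv,70).round(1))
C,im=load("wrist","2")
cv2.imwrite("pics/w2c.png",cv2.resize(im[0:100,0:250],None,fx=3.2,fy=3.2,interpolation=cv2.INTER_CUBIC))
C,im=load("wrist","4")
cv2.imwrite("pics/w4c.png",cv2.resize(im[180:260,300:470],None,fx=4.5,fy=4.5,interpolation=cv2.INTER_CUBIC))
```

```text
tip [523.3 -56.7  42.6] in tool [99.5 -0.6  7.9]
[ 573.1 -108.5   70. ]
[553.9 180.8  70. ]
```

View pics/w2c.png

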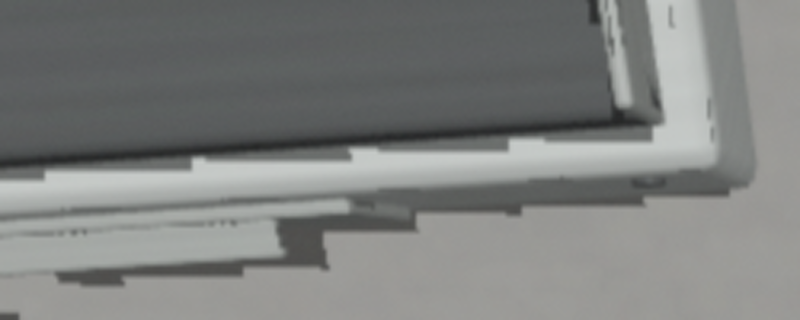

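View pics/w4c.png

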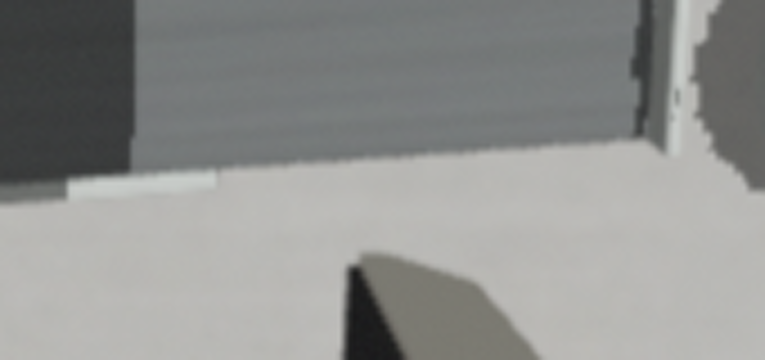

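Run:
```python
from h import *
C,im=load("wrist","2")
print(onz(C,(235,58),7).round(1),onz(C,(223.4,51.6),49).round(1))
print("front bottom edge",onz(C,(500/3.2,209/3.2),7).round(1),onz(C,(640/3.2,203/3.2),7).round(1),"top",onz(C,(500/3.2,175/3.2),49).round(1))
print("handle end",onz(C,(285/3.2,255/3.2),30).round(1),onz(C,(285/3.2,255/3.2),45).round(1),onz(C,(285/3.2,255/3.2),15).round(1))
C=cam("top")
for z in (7,49): print(onz(C,(215+707/5,70+518/5),z).round(1))
```

```text
[ 571.3 -109.     7. ] [ 569.  -112.3   49. ]
front bottom edge [566.7 -54.6   7. ] [567.9 -84.8   7. ] top [567.4 -74.5  49. ]
handle end [555.6 -21.8  30. ] [554.5 -31.6  45. ] [556.8 -11.9  15. ]
[ 579.1 -115.4    7. ]
[ 568.9 -111.1   49. ]
```

```bash
python3 -m pendant '{"slide":[[0,0.04,0.3],[0,0,0.5],[0,0,0.3],[0,0,0.1],[0,0,0.04],[0,0,0],[0,0,0]],"dr":[[0,0,0],[0,0,0],[0,0,0],[0,0,0],[0,0,0],[0,0,0],[0,0,0]]}'
```

```text
time_s: 11.82
tcp_pos: [424.5, -63.5, 14.0]
tcp_rot: [[0.999, 0.048, 0.0], [0.048, -0.999, -0.0], [0.0, 0.0, -1.0]]
wrist_force: [-0.3, 0.1, -0.6]
opening: 29.7
```

```bash
python3 -m pendant '{"slide":[[0,0,0.05],[0,0,0.02],[0,0,0],[0,0,0]],"dr":[[0,0,0],[0,0,0],[0,0,0],[0,0,0]]}'
```

```text
time_s: 12.15
tcp_pos: [424.6, -63.7, 11.9]
tcp_rot: [[0.999, 0.048, 0.001], [0.048, -0.999, -0.0], [0.001, 0.0, -1.0]]
wrist_force: [1.5, 0.3, -0.1]
opening: 30.0
```

```bash
python3 -m pendant '{"slide":[[0,0,0],[0,0,0]],"dr":[[0,0,0],[0,0,0]]}' 0.37
python3 -m pendant '{"slide":[[0,0,0],[0,0,0],[0,0,0]],"dr":[[0,0,0],[0,0,0],[0,0,0]]}' 0.2 20
python3 -m pendant '{"slide":[[0.1,0,0],[0.2,0,0],[0.3,0,0],[0.2,0,0],[0.2,0,0],[0.1,0,0],[0,0,0],[0,0,0]],"dr":[[0,0,0],[0,0,0],[0,0,0],[0,0,0],[0,0,0],[0,0,0],[0,0,0],[0,0,0]]}'
python3 - <<'E'
from h import *
C,im=snap("wrist","7"); v=r.state();print(v["tcp_pos"],v["wrist_force"])
C,im=snap("top","7")
cv2.imwrite("pics/t7c.png",cv2.resize(im[90:250,240:400],None,fx=3.7,fy=3.7,interpolation=cv2.INTER_CUBIC))
E
```

```text
time_s: 12.32
tcp_pos: [424.3, -63.6, 11.7]
tcp_rot: [[0.999, 0.048, 0.0], [0.048, -0.999, -0.0], [0.0, 0.0, -1.0]]
wrist_force: [-0.3, -0.6, 0.2]
opening: 33.8
time_s: 12.57
tcp_pos: [424.2, -63.6, 11.6]
tcp_rot: [[0.999, 0.048, 0.0], [0.048, -0.999, -0.0], [0.0, 0.0, -1.0]]
wrist_force: [-0.2, -0.5, 0.9]
opening: 30.0
time_s: 13.23
tcp_pos: [457.7, -62.0, 11.6]
tcp_rot: [[0.999, 0.048, 0.001], [0.048, -0.999, -0.0], [0.001, 0.0, -1.0]]
wrist_force: [-0.5, 0.2, 1.2]
opening: 29.8
[457.50119927 -61.97976407  11.63055039] [0.57491995 1.01611989 1.01689232]
```

View pics/wrist7.png

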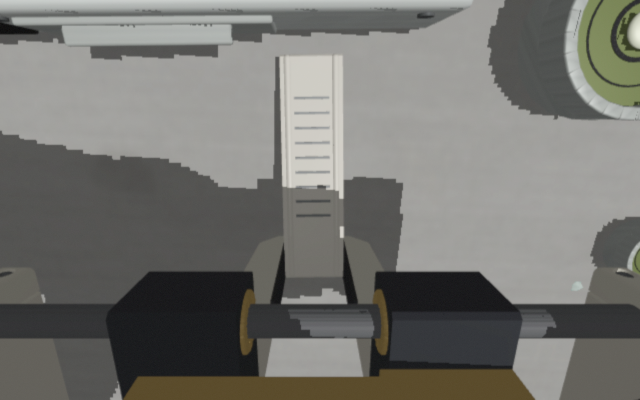

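View pics/t7c.png

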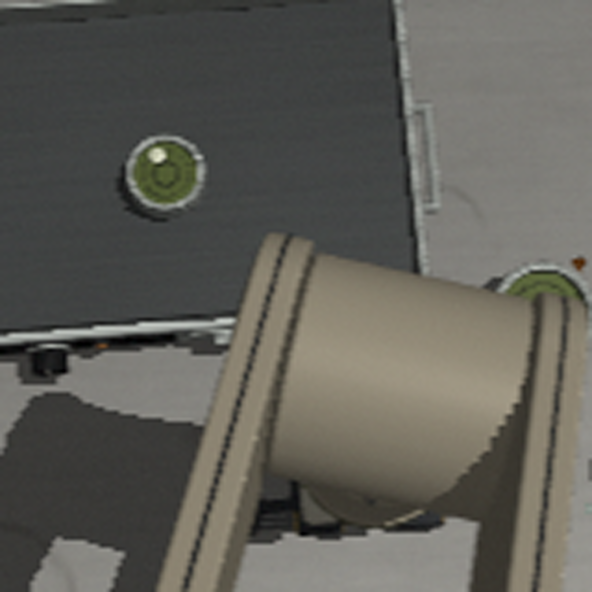

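Run:
```python
from h import *
C,im=load("wrist","7")
print(onz(C,(468,3),49).round(1), "edge bottom near stud dot (427,16)",[onz(C,(427,16),z).round(1) for z in (0,7,20)], "tip",onz(C,(312,56),4).round(1))
print("front edges",[onz(C,(350,30),z).round(1) for z in (6,7,49)],[onz(C,(350,10),z).round(1) for z in (7,49)])
cv2.imwrite("pics/w7c.png",cv2.resize(im[0:75,260:500],None,fx=3.3,fy=3.3,interpolation=cv2.INTER_CUBIC))
```

```text
[ 569.7 -108.3   49. ] edge bottom near stud dot (427,16) [array([ 578. , -110.1,    0. ]), array([ 576.2, -108. ,    7. ]), array([ 572.8, -104.1,   20. ])] tip [557.5 -57.    4. ]
front edges [array([569. , -73.9,   6. ]), array([568.8, -73.8,   7. ]), array([559.8, -70. ,  49. ])] [array([576.9, -73.1,   7. ]), array([565.8, -69.5,  49. ])]
```

View pics/w7c.png

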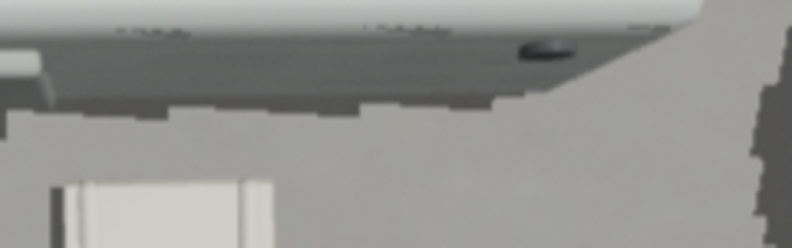

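```bash
python3 -m pendant '{"slide":[[0.05,0,0],[0.1,0,0],[0.1,0,0],[0.1,0,0],[0.1,0,0],[0.1,0,0],[0.05,0,0],[0,0,0]],"dr":[[0,0,0],[0,0,0],[0,0,0],[0,0,0],[0,0,0],[0,0,0],[0,0,0],[0,0,0]]}'
python3 -m pendant '{"slide":[[0.04,0,0],[0.04,0,0],[0.04,0,0],[0.04,0,0],[0.04,0,0],[0,0,0]],"dr":[[0,0,0],[0,0,0],[0,0,0],[0,0,0],[0,0,0],[0,0,0]]}'
python3 -m pendant '{"slide":[[0.04,0,0],[0.04,0,0],[0.04,0,0],[0.04,0,0],[0,0,0]],"dr":[[0,0,0],[0,0,0],[0,0,0],[0,0,0],[0,0,0]]}'
```

```text
time_s: 14.0
tcp_pos: [474.9, -61.1, 11.6]
tcp_rot: [[0.999, 0.048, -0.001], [0.048, -0.999, 0.0], [-0.001, -0.0, -1.0]]
wrist_force: [-2.3, -0.3, 4.9]
opening: 29.9
time_s: 14.5
tcp_pos: [480.7, -60.9, 11.6]
tcp_rot: [[0.999, 0.048, -0.001], [0.048, -0.999, 0.0], [-0.001, -0.0, -1.0]]
wrist_force: [-2.7, -0.0, 5.3]
opening: 29.8
time_s: 14.92
tcp_pos: [485.4, -60.6, 11.6]
tcp_rot: [[0.999, 0.048, -0.001], [0.048, -0.999, 0.0], [-0.001, -0.0, -1.0]]
wrist_force: [-3.3, -0.4, 7.3]
opening: 29.9
```

```bash
python3 -m pendant '{"slide":[[0,0,-0.01],[0,0,0]],"dr":[[0,0,0],[0,0,0]]}'
python3 -m pendant '{"slide":[[0.04,0,0],[0.04,0,0],[0.04,0,0],[0.04,0,0],[0,0,0]],"dr":[[0,0,0],[0,0,0],[0,0,0],[0,0,0],[0,0,0]]}'
cat > b.py <<'E'
from h import *
import sys
tag=sys.argv[1]
C,im=snap("top",tag); st=r.state(); print(st["time_s"],st["tcp_pos"].round(1),st["wrist_force"].round(1))
u,v=proj(C,(653,60,93)).astype(int)
c=cv2.resize(im[v-16:v+18,u-22:u+24],None,fx=12,fy=12,interpolation=cv2.INTER_CUBIC); cv2.imwrite(f"pics/b{tag}.png",c)
hsv=cv2.cvtColor(c,cv2.COLOR_BGR2HSV)
g=cv2.inRange(hsv,(25,60,30),(50,255,255))
cs=max(cv2.findContours(g,0,2)[0],key=cv2.contourArea); hull=cv2.convexHull(cs); (e,ax,an)=cv2.fitEllipse(hull)
disc=cv2.drawContours(np.zeros_like(g),[hull],-1,255,-1); disc=cv2.erode(disc,np.ones((9,9)))
b=((hsv[:,:,2]>150)&(hsv[:,:,1]<110)&(disc>0)).astype(np.uint8); M=cv2.moments(b,True); B=(M["m10"]/M["m00"],M["m01"]/M["m00"])
gw=(u-22,v-16); f=lambda p:onz(C,(gw[0]+(p[0]+.5)/12-.5,gw[1]+(p[1]+.5)/12-.5),92)
d=f(B)-f(e); print("disc",np.round(e),np.round(ax),"bub",np.round(B),"offset mm world",d[:2].round(2),"tilt",(d[:2]*.001/.45).round(4))
E
python3 b.py 8
```

```text
time_s: 15.08
tcp_pos: [485.4, -60.6, 11.6]
tcp_rot: [[0.999, 0.048, -0.001], [0.048, -0.999, 0.0], [-0.001, -0.0, -1.0]]
wrist_force: [-2.6, -0.6, 2.2]
opening: 29.8
time_s: 15.5
tcp_pos: [489.7, -60.3, 11.6]
tcp_rot: [[0.999, 0.048, -0.002], [0.048, -0.999, 0.0], [-0.002, -0.0, -1.0]]
wrist_force: [-6.8, -0.4, 7.5]
opening: 30.1
15.55 [489.7 -60.3  11.6] [-5.8 -0.6  7. ]
disc [272. 212.] [199. 204.] bub [246. 155.] offset mm world [11.71  5.13] tilt [0.026  0.0114]
```

View pics/b8.png

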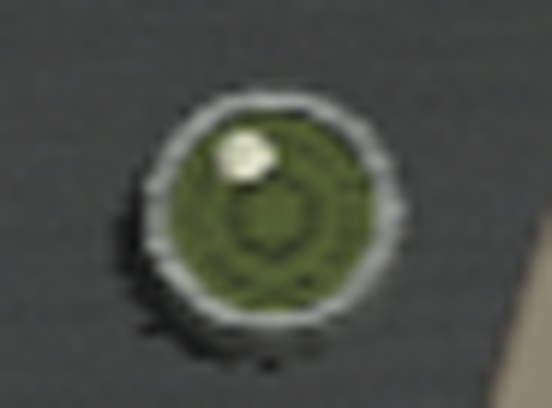

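```bash
python3 -m pendant '{"slide":[[0.03,0,-0.01],[0.03,0,0],[0.03,0,0],[0.03,0,0],[0.03,0,0],[0.03,0,0],[0,0,0]],"dr":[[0,0,0],[0,0,0],[0,0,0],[0,0,0],[0,0,0],[0,0,0],[0,0,0]]}'
python3 b.py 9
```

```text
time_s: 16.13
tcp_pos: [495.0, -60.0, 11.6]
tcp_rot: [[0.999, 0.048, -0.002], [0.048, -0.999, 0.0], [-0.002, -0.0, -1.0]]
wrist_force: [-4.8, -0.0, 4.6]
opening: 29.9
16.1833 [495.1 -59.9  11.6] [-5.7 -0.1  3.5]
disc [270. 209.] [198. 206.] bub [241. 158.] offset mm world [10.6   5.62] tilt [0.0236 0.0125]
```

```bash
python3 -m pendant '{"slide":[[0.03,0,0],[0.03,0,0],[0.03,0,0],[0.03,0,0],[0.03,0,0],[0.03,0,0],[0.03,0,0],[0,0,0]],"dr":[[0,0,0],[0,0,0],[0,0,0],[0,0,0],[0,0,0],[0,0,0],[0,0,0],[0,0,0]]}'
python3 b.py 10
```

```text
time_s: 16.85
tcp_pos: [501.3, -59.6, 11.6]
tcp_rot: [[0.999, 0.048, -0.002], [0.048, -0.999, 0.0], [-0.002, -0.0, -1.0]]
wrist_force: [-5.2, -0.7, 3.7]
opening: 29.8
16.9 [501.3 -59.6  11.6] [-6.   0.4  3.4]
disc [267. 206.] [198. 207.] bub [235. 163.] offset mm world [9.05 6.29] tilt [0.0201 0.014 ]
```

View pics/b10.png

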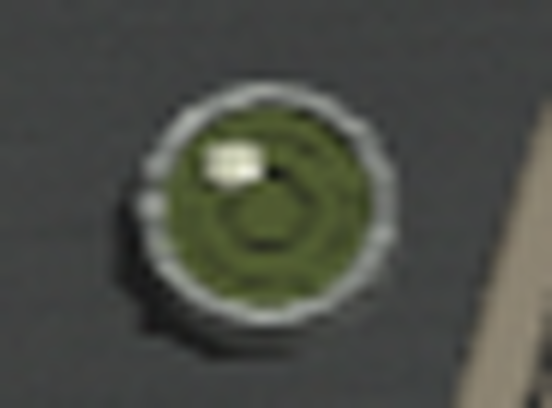

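```bash
python3 -m pendant '{"slide":[[0.03,0,0],[0.03,0,0],[0.03,0,0],[0.03,0,0],[0.03,0,0],[0.03,0,0],[0.03,0,0],[0,0,0]],"dr":[[0,0,0],[0,0,0],[0,0,0],[0,0,0],[0,0,0],[0,0,0],[0,0,0],[0,0,0]]}'
python3 b.py 11
```

```text
time_s: 17.57
tcp_pos: [507.7, -59.4, 11.6]
tcp_rot: [[0.999, 0.048, -0.002], [0.048, -0.999, 0.0], [-0.002, -0.0, -1.0]]
wrist_force: [-4.6, 0.3, 2.9]
opening: 29.7
17.6167 [507.8 -59.3  11.6] [-4.9  0.1  3.3]
disc [265. 203.] [197. 205.] bub [242. 173.] offset mm world [6.3  4.57] tilt [0.014  0.0101]
```

View pics/b11.png

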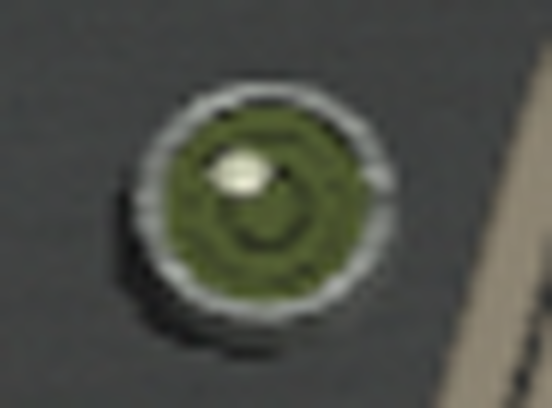

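```bash
python3 -m pendant '{"slide":[[0.03,0,0],[0.03,0,0],[0.03,0,0],[0.03,0,0],[0.03,0,0],[0.03,0,0],[0.03,0,0],[0,0,0]],"dr":[[0,0,0],[0,0,0],[0,0,0],[0,0,0],[0,0,0],[0,0,0],[0,0,0],[0,0,0]]}'
python3 b.py 12
```

```text
time_s: 18.28
tcp_pos: [514.5, -59.0, 11.6]
tcp_rot: [[0.999, 0.048, -0.001], [0.048, -0.999, 0.0], [-0.001, -0.0, -1.0]]
wrist_force: [-4.3, -0.2, 1.0]
opening: 29.9
18.3333 [514.5 -59.1  11.6] [-2.7 -0.1  0.3]
disc [263. 201.] [196. 205.] bub [252. 186.] offset mm world [3.19 2.08] tilt [0.0071 0.0046]
```

View pics/b12.png

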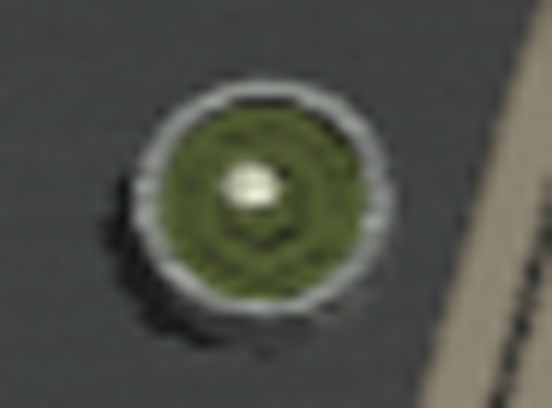

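```bash
python3 -m pendant '{"slide":[[0.03,0,0],[0.03,0,0],[0.03,0,0],[0.02,0,0],[0.02,0,0],[0,0,0],[0,0,0],[0,0,0]],"dr":[[0,0,0],[0,0,0],[0,0,0],[0,0,0],[0,0,0],[0,0,0],[0,0,0],[0,0,0]]}'
python3 -m pendant '{"slide":[[0,0,0],[0,0,0],[0,0,0],[0,0,0]],"dr":[[0,0,0],[0,0,0],[0,0,0],[0,0,0]]}'
python3 b.py 13
```

```text
time_s: 19.0
tcp_pos: [519.1, -59.0, 12.2]
tcp_rot: [[0.999, 0.048, 0.0], [0.048, -0.999, 0.0], [0.0, -0.0, -1.0]]
wrist_force: [-0.2, -0.2, -1.6]
opening: 29.8
time_s: 19.33
tcp_pos: [519.0, -59.0, 12.2]
tcp_rot: [[0.999, 0.048, 0.0], [0.048, -0.999, 0.0], [0.0, -0.0, -1.0]]
wrist_force: [-0.1, -0.6, -3.4]
opening: 29.9
19.3833 [519.  -59.   12.2] [-0.8  0.2 -2. ]
disc [260. 198.] [195. 205.] bub [264. 201.] offset mm world [-0.76 -0.89] tilt [-0.0017 -0.002 ]
```

View pics/b13.png

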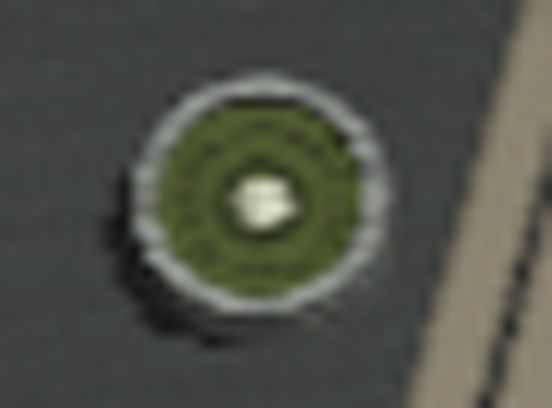

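The bubble is inside the ring at (264,201). However, the tool crept up 0.6 mm and the force is downward, so the gripper may be carrying part of the load. I'll lower it and release before judging.

```bash
python3 -m pendant '{"slide":[[0,0,0.01],[0,0,0.01],[0,0,0],[0,0,0],[0,0,0],[0,0,0]],"dr":[[0,0,0],[0,0,0],[0,0,0],[0,0,0],[0,0,0],[0,0,0]]}'
python3 b.py 14
python3 -m pendant '{"slide":[[0,0,0],[0,0,0],[0,0,0],[0,0,0],[0,0,0],[0,0,0],[0,0,0]],"dr":[[0,0,0],[0,0,0],[0,0,0],[0,0,0],[0,0,0],[0,0,0],[0,0,0]]}' 0.42
python3 b.py 15
```

```text
time_s: 19.88
tcp_pos: [519.0, -59.0, 11.6]
tcp_rot: [[0.999, 0.048, 0.0], [0.048, -0.999, 0.0], [0.0, -0.0, -1.0]]
wrist_force: [-1.0, 1.2, -1.0]
opening: 30.0
19.9333 [519.  -59.   11.6] [-0.8  0.9  0.3]
disc [260. 198.] [195. 206.] bub [264. 201.] offset mm world [-0.6  -0.68] tilt [-0.0013 -0.0015]
time_s: 20.52
tcp_pos: [519.0, -59.0, 11.6]
tcp_rot: [[0.999, 0.048, 0.0], [0.048, -0.999, -0.0], [0.0, 0.0, -1.0]]
wrist_force: [-0.0, 0.3, 0.3]
opening: 38.9
20.5667 [518.9 -59.   11.6] [-0.4  0.6 -0.1]
disc [260. 198.] [195. 206.] bub [263. 200.] offset mm world [-0.37 -0.65] tilt [-0.0008 -0.0014]
```

View pics/b15.png

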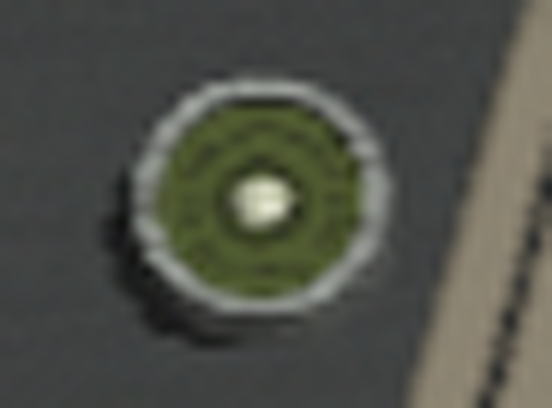

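```bash
python3 -m pendant '{"slide":[[0,0,0],[0,0,0],[0,0,-0.2],[0,0,-0.4],[0,0,-0.7],[0,0,-0.9],[0,0,-0.9],[0,0,-0.9]],"dr":[[0,0,0],[0,0,0],[0,0,0],[0,0,0],[0,0,0],[0,0,0],[0,0,0],[0,0,0]]}' 0.5
python3 -m pendant '{"slide":[[0,-0.8,-0.5],[0,-1,0],[0,-0.7,0],[0,0,0],[0,0,0],[0,0,0]],"dr":[[0,0,0],[0,0,0],[0,0,0],[0,0,0],[0,0,0],[0,0,0]]}'
python3 - <<'E'
from h import *
C,im=snap("wrist","16"); u,v=proj(C,(653,60,93)).astype(int);print(u,v)
y0=max(v-40,0);x0=max(u-50,0)
cv2.imwrite("pics/w16c.png",cv2.resize(im[y0:v+40,x0:u+50],None,fx=6,fy=6,interpolation=cv2.INTER_CUBIC))
E
```

```text
time_s: 21.23
tcp_pos: [518.9, -59.0, 134.0]
tcp_rot: [[0.999, 0.048, 0.001], [0.048, -0.999, -0.0], [0.001, 0.0, -1.0]]
wrist_force: [1.1, 1.2, -0.8]
opening: 46.7
time_s: 21.73
tcp_pos: [515.5, 15.5, 147.2]
tcp_rot: [[0.999, 0.049, 0.001], [0.049, -0.999, -0.001], [0.001, 0.001, -1.0]]
wrist_force: [-0.1, 0.2, -0.0]
opening: 46.6
247 -5
```

View pics/wrist16.png

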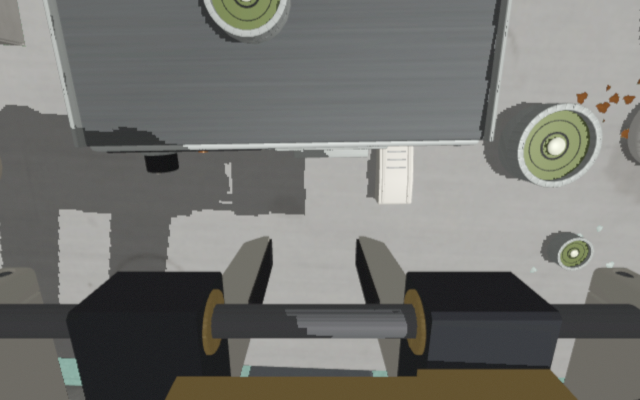

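View pics/w16c.png

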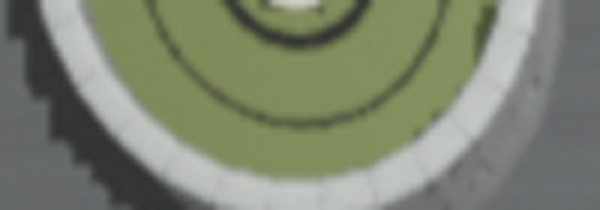

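Wedge seated at (395,175). I need the wrist camera over the level for an accurate reading, so I'll go 60 mm forward and a little up.

```bash
python3 -m pendant '{"slide":[[0.3,-0.4,-0.4],[0.8,-0.5,-0.5],[0.9,0,0],[0.7,0,0],[0.3,0,0],[0,0,0],[0,0,0],[0,0,0]],"dr":[[0,0,0],[0,0,0],[0,0,0],[0,0,0],[0,0,0],[0,0,0],[0,0,0],[0,0,0]]}'
python3 - <<'E'
from h import *
C,im=snap("wrist","17"); u,v=proj(C,(654,61,93)).astype(int);print(u,v,r.state()["time_s"])
y0=max(v-45,0);x0=max(u-50,0)
cv2.imwrite("pics/w17c.png",cv2.resize(im[y0:v+45,x0:u+50],None,fx=6,fy=6,interpolation=cv2.INTER_CUBIC))
E
```

```text
time_s: 22.45
tcp_pos: [603.2, 46.4, 173.1]
tcp_rot: [[0.999, 0.047, -0.001], [0.047, -0.999, -0.0], [-0.001, 0.0, -1.0]]
wrist_force: [-0.0, -0.4, -0.5]
opening: 46.3
296 143 22.5
```

View pics/w17c.png

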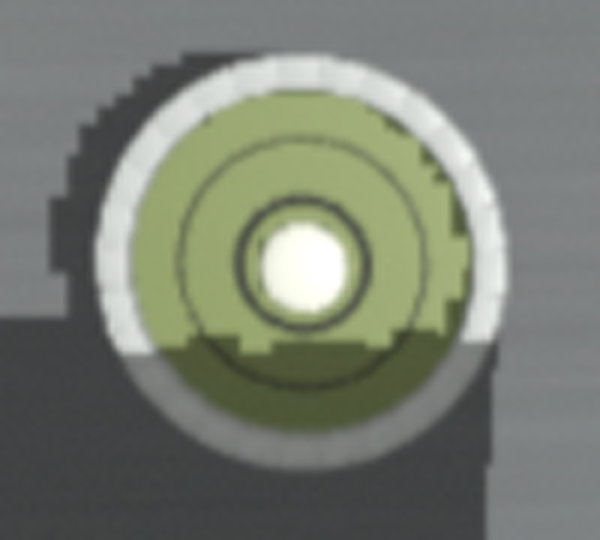

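```bash
python3 -m pendant '{"slide":[[-0.5,0,-0.5],[-0.8,0.4,-0.6],[-0.8,0.4,0],[-0.4,0.2,0],[0,0,0],[0,0,0],[0,0,0],[0,0,0]],"dr":[[0,0,0],[0,0,0],[0,0,0],[0,0,0],[0,0,0],[0,0,0],[0,0,0],[0,0,0]]}'
python3 - <<'E'
from h import *
snap("side","18")
C,im=snap("wrist","18")
E
```

```text
time_s: 23.17
tcp_pos: [530.8, 14.0, 206.4]
tcp_rot: [[0.999, 0.048, -0.0], [0.048, -0.999, 0.0], [-0.0, -0.0, -1.0]]
wrist_force: [-0.4, -0.0, 0.1]
opening: 46.5
```

View pics/side18.png

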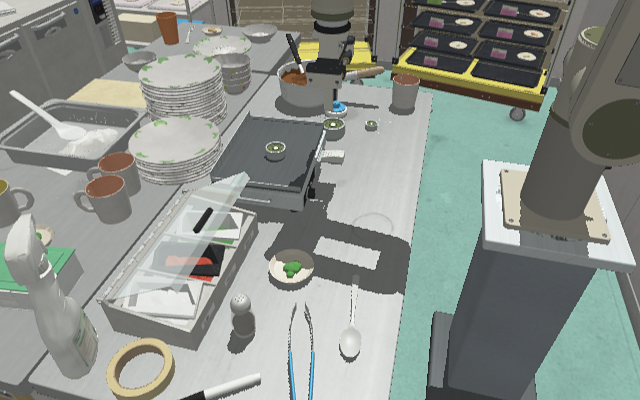

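View pics/wrist18.png

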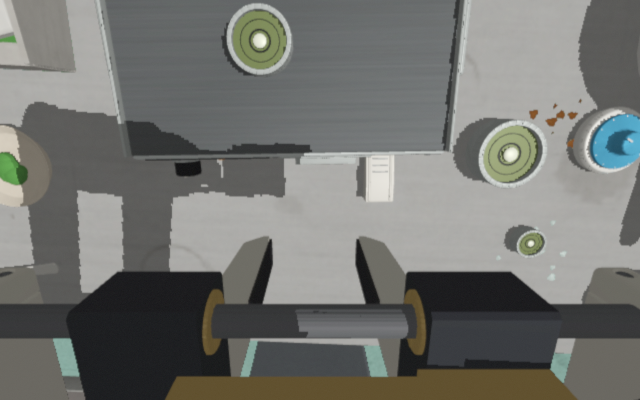

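The level is on the plate at (259,40) with its bubble centred, and the wedge is under the front edge at (380,175). The dish, timer and the other levels stand where they were. The gripper is clear, so I'm handing in.

```bash
python3 -c "
from bench import r
print(r.sign_off())"
```

```text
the job is handed in; nothing more can be done
None
```

The job is done and handed in after about 23 s. The middle-sized level is on the griddle plate and the wedge is about 50 mm under the front edge, just left of the stud. With the wedge released and the robot clear, the bubble sits inside the small ring.

- **Last checks:** a close wrist picture showed the bubble within about 0.3 mm of the ring's centre, and a top picture agreed. The pictures I looked at showed no bystander moved; the cup was checked only in the side view. I took no close picture of the stud or the feet.
- **Pushing force:** it took roughly 3 to 7 N at the readings between short steps, the largest being 6.8 N. The force never doubled, so there was no sign of the back left foot landing.
- **One irregularity:** at the end of the push the tool rose 0.6 mm and the force turned slightly downward, so the gripper may have briefly carried some of the wedge's load. I lowered it and let go, and the bubble stayed in the ring.
- **One disagreement:** the script's bubble offset, measured from the vial's outline, differed by up to about 1 mm from the ring as seen in the picture, because of the viewing angle. I went by the ring.

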